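Fit a cell to the candling lamp and hold its bayonet cap at the half-turn

ROBOT

A 7-joint arm with a two-finger parallel gripper is mounted at the origin on the work surface. World frame = base frame: x ahead of the robot, y to its left, z up, the work surface at z = 0. Lengths are in m, angles in rad, forces in N, time in s.
With the tool pointing down it reaches from about 0.425 to 0.875 m from the base axis. Payload 4.7 kg.
Tool frame: the origin (TCP) lies midway between the tips of the shut fingers; the grasp point (between the pads) lies 19 mm behind it; x points along the fingers, y is the direction in which the jaws open and shut, and the axes are right-handed (so a half turn about x gives the same grasp; the last joint's range is limited). The gripper opens to 87 mm and grips with 3 to 60 N. Pads are 19 mm wide; open, the fingers measure 117 mm over their backs; the gripper's body (75 mm by 190 mm) begins 51 mm behind the grasp point.
Start: joints at [0.014, 0.321, -0.07, 1.45, 0.023, 1.371, -0.057], TCP at [0.65, -0, 0.223] pointing down, gripper open.
Joint ranges: [-2.86, 2.86], [-0.3, 2.09], [-1.38, 1.24], [0.06, 2.45], [-1.56, 4.7], [0.09, 2.05], [-2.69, 2.69]. Speed limits (rad/s): [2.57, 2.57, 3.14, 3.14, 3.14, 3.14, 3.14].

INTERFACE

Orientations are given as [roll, pitch, yaw] about the fixed x, y, z axes, in that order (R = Rz(yaw) Ry(pitch) Rx(roll)).
In Python, from station import get_obs, cams, bot gives the robot as it stands.
- The arm moves only by the shell command python3 -m handwheel 'ROWS' [FORCE]. ROWS is JSON, a list of rows, each a list of 7 numbers: the shift along the tool's x, y, z in m, then the turn, a rotation vector about the tool's x, y, z in rad, then the finger opening in m, from 0 to 0.087. A call has 1 to 20 rows; each row shifts and turns the pose as measured when the row begins, along the tool's axes as they then stand; what a row does not reach is not made up. A row lasts 1/8 s, in which the tool goes at most 62.5 mm and 10.7 degrees, less where a joint would pass 70% of its speed; a pose out of reach is approached as far as the arm can. A call is refused whole if a number of a shift passes 0.0625 or a number of a turn 0.188, either way. A call with a gripper value outside its range is refused whole. The fingers move at their own pace and stop on an object; FORCE is the grip in N (left out, the last holds). Time passes only in rows, so rows that do not move let the fingers close. It gives the time, the measured TCP pose, the force and the opening at its end, in the units of the state.
- get_obs(): the state, without advancing time (a new reading comes with each control period).
- cams.read_camera(name): name is "scene" or "side" or "wrist"; returns a dict with "color" (480x640x3 uint8, blue, green, red), "fx", "fy", "cx", "cy" (pixels), "cam_to_world" (4x4, takes a point from camera to world coordinates); the wrist camera has in their place "T_tool_cam" (4x4, takes a point from camera to tool coordinates, whose origin is the TCP and whose axes are the tool frame's). Camera axes: x right, y down, z forward; pixel columns grow to the right and rows downward; lengths in m; the calibration is good to about 2 mm. A picture is of the moment at which its call begins: read the wrist's pose just before it. There is no depth.
- bot.close_job(): hands the job in, once; it reports no verdict.
Trained networks look in a picture, given as the dict that the camera call returned (one of the last four; its "shot" number tells which), for a name from the list of things; names that differ only in an ending like _2 or _b are one class to them, and where a whole thing is asked for, a point or a joint stands for the part that bears it (a point fixed in the world has none). Each returns a list of dicts, best first, with "p" (0 to 1); they miss things now and then, are a little off and sometimes report something else, mostly with a low value. They report only what shows in the picture. A call takes as long as a camera call. They do not tell look-alikes from the thing itself.
- cams.boxes_of(target, picture): "at" ([column, row] in pixels, amid what is visible of it).
- cams.cut_out(target, picture): "region" (480x640 bool, what is visible of it) and "at" ([column, row] in pixels, amid what is visible of it).
The state is a dict: "time_s": time; "joint_positions": joint angles; "dq": joint speeds; "joint_torque": joint torques, N m; "tool_pos": TCP position; "tcp_rot": TCP orientation; "ft_force": force on the tool from outside, world axes, zero at the start; "ft_torque": the same for the moment, N m; "finger_gap": finger opening in m.
Only numpy, scipy, OpenCV 4.12 (cv2) and the standard library are available. Lean on these libraries where they do the work, as an engineer would, in place of code of your own. Each camera call takes 0.05 s, during which the arm holds its last target.

TASK

The candling lamp needs its battery so that I can look at the egg on its cup: stand the larger cell upright in the lamp's well and put the bayonet cap on over it, straight down until it is fully home. Then twist the cap clockwise half-way to its lock, about 40 degrees, to the long middle mark, where the lamp shines only while the cap is held against its spring, and finish while holding it there, without ever letting it go on towards the lock click. Leave the egg standing on its cup and everything else where it is.

Things in the scene. Friction and masses are not known exactly. Their poses are not given: they have to be found in the camera images.
- lamp: Candling lamp, fixed: white housing with round ends, 100 mm wide (its x), 225 mm long (y from -50 to +175 mm), flat deck at 50 mm. Origin on the bench, on the axis of the battery well; z up. A small spring-catch block, 14 mm tall, stands on the deck 40 to 50 mm from that axis, midway between +x and +y.
- well (a point): Centre of the floor of the battery well, 29 mm above the bench, 41 mm below the top of the neck; axes as the lamp's. The bore is 36 mm in diameter, flared to 42 mm over the top 5 mm. A cell standing on the floor projects 20 mm above the neck.
- neck_top (a point): Centre of the mouth of the neck round the well, 70 mm above the bench; axes as the lamp's. The neck is 46 mm outside and 20 mm tall; on its outside, at the lamp's +x and -x, are two steel bayonet pins 6 mm thick, reaching 28.5 mm from the axis, 13 mm above the deck.
- deck (a point): Point of the deck on the well axis, 50 mm above the bench, where the cap's rim rests when fully home; axes as the lamp's. Raised black marks on the deck, 34 mm and more from the axis: clockwise from above, starting at +x and again at -x, a short one at 0 (open), a long one at 0.70 rad (half-turn), a pair at 1.40 rad (lock).
- cap: Grey bayonet cap, a cup standing mouth down: 59 mm outside, 50 mm inside diameter, body 46 mm tall, on top a finger bar 24 mm tall, 14 mm thick, 50 mm long (70 mm in all). Origin at the centre of its open rim, z up, x along the bar. Two L-shaped slots 10 mm wide open at the rim at +x and -x, under the ends of the bar. About 70 g.
- cap_bar (a point): Middle of the cap's finger bar, on its axis, 58 mm above the rim. The cap goes on with the bar along the lamp's x, either way round, straight down: its slots pass over the two pins, then over two like driving pins of the switch ring at the foot of the neck. Turned wrongly, its rim rests on the pins, 16 mm above the deck.
- switch_ring (a joint): Turn of the sprung ring at the foot of the neck that the seated cap carries round: 0 as the cap is put on, growing clockwise seen from above; it lags the cap by up to 0.08 rad. A spring turns it back: 0.03 N m at 0, 0.09 at the half-turn (0.70 rad). From about 0.95 rad a catch is felt, past 1.1 it clicks into the lock; end stop 1.40.
- cell: The larger battery cell, the one to use: a plain metal cylinder 33 mm in diameter and 61 mm tall, standing upright on the bench. Origin at the centre of its lower end, z up. Mass about 140 g.
- small_cell: Bystander: a smaller cell, 25 mm in diameter and 50 mm tall, standing on the bench; too thin for the well. Origin at the centre of its lower end.
- egg: Bystander: a hen's egg, 57 mm tall, 44 mm wide, standing loose, big end down, on the lamp's candling cup, which is centred at y = +125 mm of the lamp; the egg's top is about 124 mm above the bench. Origin at its lower end.
- tape: Bystander: roll of packing tape lying flat, 100 mm in diameter, 48 mm tall. Origin at the centre of its underside.
- brush: Bystander: hand brush 200 mm long, lying on the bench.
- marker: Bystander: marker pen 125 mm long, lying on the bench.
Not all that is in view belongs to the job. Leave any orange or purple look-alike of the cell alone. Leave any red look-alike of the cap alone.

How it is judged:
On the way, in this order (a step that is already met when the one before it is completed fails the run):
1. the larger cell stands in the well (horizontal distance between cell and well below 0.004 m and z of cell in the frame of well below 0.003 m and angle between cell's own z axis and vertical below 0.1 rad), for 0.2 s.
2. the cap is fully home on the neck (horizontal distance between cap and deck below 0.004 m and z of cap in the frame of deck below 0.003 m and angle between cap's own z axis and vertical below 0.08 rad), for 0.1 s.
At the end, for the whole second after the job is handed in: Through the last second the fingers hold the cap (over 2 N), the switch ring stays at 0.52 to 0.88 rad, the cap is home on the deck (3 mm in height, 4 mm sideways, upright within 0.08 rad) and still, the larger cell stands in the well and the egg on its cup (all of step 2 and value of joint switch_ring between 0.52 and 0.88 rad and contact force between the fingers and cap above 2 N and angular speed of cap below 0.1 rad/s and horizontal distance between cell and well below 0.004 m and z of cell in the frame of well below 0.003 m and z of egg in the frame of lamp above 0.06 m and angle between egg's own z axis and vertical below 0.35 rad); the arm keeps its last pose, push and grip.
It fails at once if the cap was turned into the lock catch (value of joint switch_ring above 1.05 rad).
It fails at once if the egg was knocked (z of egg in the frame of lamp below 0.055 m or angle between egg's own z axis and vertical above 0.5 rad).
It fails at once if a bystander was moved (distance of any of small_cell, tape, brush, marker from where it was at the start of the episode above 0.03 m).
It also fails if it takes over 64 s, if anything falls off the work surface, if the arm or the gripper's body presses on something with over 40 N, if the wrist force passes 120 N, or if a joint passes its speed limit or range.

## Working session

There is one attempt and no reset: what is moved stays moved. The work goes in short steps, Python scripts to look and compute and a shell command to move; the robot and the scene stay as the last step left them, time stands still between calls to the robot, and variables do not carry over. Pictures are saved under pics/ and viewed, and the job is handed in when it is done.

```bash
ls; mkdir -p pics; python3 - <<'E'
from station import get_obs, cams, bot
import cv2, json
o=get_obs();print(o)
for n in ["scene","side","wrist"]:
    p=cams.read_camera(n); cv2.imwrite(f"pics/{n}0.png",p["color"])
    print(n,p["fx"],p["fy"],p["cx"],p["cy"],p.get("cam_to_world",p.get("T_tool_cam")))
E
```

```text
pics
{'time_s': 0.0, 'joint_positions': array([ 0.01411327,  0.3218712 , -0.07007995,  1.45167999,  0.02257487,
        1.37079346, -0.0568705 ]), 'dq': array([-0.00078925, -0.00091451, -0.00248478,  0.00043949, -0.00024253,
       -0.00044143, -0.00048022]), 'joint_torque': array([-2.58547143e-04, -4.91284704e+01, -4.03903294e-01, -3.12526345e+01,
       -6.40594075e-02,  4.37659642e-02,  1.61017233e-04]), 'tool_pos': array([ 6.49442290e-01, -5.26652344e-05,  2.21427665e-01]), 'tcp_rot': array([-1.53274775,  1.56883103, -3.10350671]), 'ft_force': array([-0.35092869,  0.24112495,  1.05415064]), 'ft_torque': array([ 0.01563836, -0.00920818,  0.03862369]), 'finger_gap': 0.08687176400026077}
scene 491.45181646277877 491.45181646277877 320.09766936263924 242.86914593418962 [[-0.2757917   0.80981246 -0.51782499  1.19415291]
 [ 0.96121307  0.23397201 -0.14603608  0.25608621]
 [ 0.00289472 -0.53801568 -0.84292986  1.11171372]
 [ 0.          0.          0.          1.        ]]
side 434.05578293863357 434.05578293863357 322.03509416582006 238.18339987320425 [[ 0.92473895 -0.28246222  0.25509403  0.30782621]
 [-0.38040262 -0.66424099  0.64348873 -0.52567466]
 [-0.01231734 -0.69209753 -0.72169889  0.71077942]
 [ 0.          0.          0.          1.        ]]
wrist 334.1635042204077 334.1635042204077 316.81997812401573 238.53391675269492 [[-7.87735847e-04 -2.44571061e-01  9.69631051e-01 -1.61648938e-01]
 [ 9.99999549e-01 -7.07432809e-04  6.33970930e-04 -6.13735019e-04]
 [ 5.30897875e-04  9.69631113e-01  2.44571508e-01 -6.60555512e-02]
 [ 0.00000000e+00  0.00000000e+00  0.00000000e+00  1.00000000e+00]]
```

View pics/scene0.png

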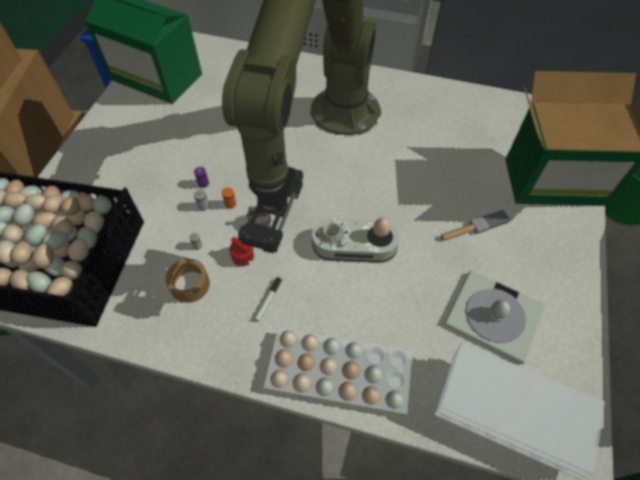

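View pics/side0.png

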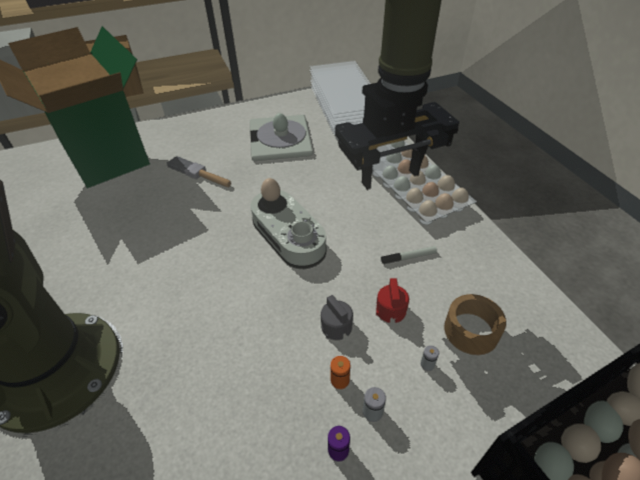

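View pics/wrist0.png

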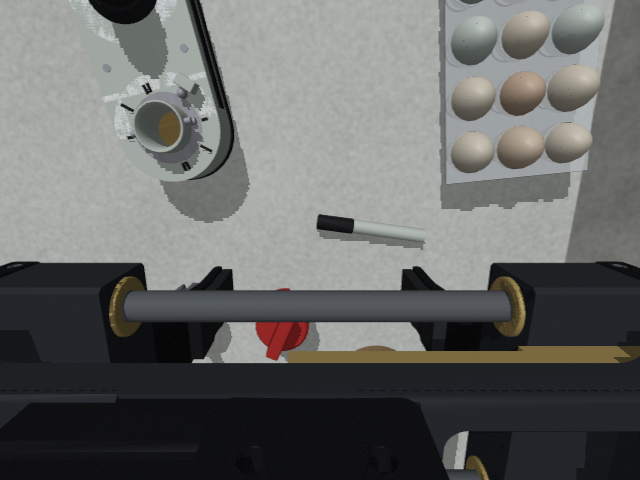

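```bash
cat > h.py <<'E'
import numpy as np, cv2
from scipy.spatial.transform import Rotation as Ro
from station import get_obs, cams, bot
def pose(o=None):
    o=o or get_obs(); T=np.eye(4)
    T[:3,:3]=Ro.from_euler('xyz',o['tcp_rot']).as_matrix(); T[:3,3]=o['tool_pos']; return T
def shot(n):
    T=pose(); p=cams.read_camera(n)
    p2=dict(p); C=p['cam_to_world'] if n!='wrist' else T@np.array(p['T_tool_cam'])
    return p,np.array(C)
def ray(p,C,uv,z):
    d=C[:3,:3]@np.array([(uv[0]-p['cx'])/p['fx'],(uv[1]-p['cy'])/p['fy'],1])
    return C[:3,3]+d*(z-C[2,3])/d[2]
def proj(p,C,X):
    c=np.linalg.inv(C)@np.append(X,1); return np.array([p['fx']*c[0]/c[2]+p['cx'],p['fy']*c[1]/c[2]+p['cy']])
E
python3 - <<'E'
from h import *
np.set_printoptions(precision=4,suppress=True)
print(pose())
H=dict(lamp=.04,cell=.03,small_cell=.025,cap=.03,egg=.095,tape=.024,brush=.01,marker=.008)
for n in ["scene","side","wrist"]:
    p,C=shot(n)
    print(n,C[:3,3])
    for t,z in H.items():
        for r in cams.boxes_of(t,p)[:4]:
            if r['p']>.2: print(t,round(r['p'],2),np.round(r['at']),ray(p,C,r['at'],z)[:2])
    if n=="side": cv2.imwrite("pics/crop1.png",cv2.resize(p['color'][270:470,300:520],None,fx=3,fy=3,interpolation=2)[:600])
E
```

```text
[[-0.0014  1.      0.0001  0.6496]
 [-0.0001  0.0001 -1.     -0.    ]
 [-1.     -0.0014  0.0001  0.2217]
 [ 0.      0.      0.      1.    ]]
scene [1.1942 0.2561 1.1117]
lamp 0.67 [354. 243.] [0.5119 0.1535]
cell 0.79 [198. 176.] [ 0.4091 -0.3281]
cell 0.67 [230. 197.] [ 0.4536 -0.2147]
cell 0.48 [204. 201.] [ 0.4862 -0.2771]
small_cell 0.44 [196. 241.] [ 0.6107 -0.2468]
cap 0.88 [240. 250.] [ 0.6075 -0.1242]
cap 0.83 [259. 218.] [ 0.4977 -0.1123]
tape 0.92 [181. 273.] [ 0.7105 -0.2438]
brush 0.71 [483. 220.] [0.3228 0.4753]
marker 0.89 [268. 298.] [ 0.7069 -0.0139]
side [ 0.3078 -0.5257  0.7108]
lamp 0.93 [292. 229.] [0.4949 0.1243]
cell 0.87 [339. 441.] [ 0.4107 -0.3188]
cell 0.82 [375. 407.] [ 0.4853 -0.2928]
cell 0.68 [338. 373.] [ 0.4546 -0.2192]
small_cell 0.83 [431. 357.] [ 0.6157 -0.251 ]
cap 0.95 [390. 304.] [ 0.6018 -0.1292]
cap 0.63 [336. 316.] [ 0.4968 -0.1134]
egg 0.66 [268. 189.] [0.4724 0.2104]
tape 0.59 [479. 320.] [ 0.7387 -0.2204]
tape 0.57 [270. 193.] [0.4924 0.2787]
tape 0.45 [290. 233.] [0.4911 0.1297]
brush 0.73 [195. 171.] [0.3414 0.4593]
marker 0.68 [406. 255.] [ 0.7038 -0.0155]
marker 0.49 [431. 356.] [ 0.6242 -0.2428]
wrist [0.6494 0.066  0.3842]
lamp 0.68 [158.  82.] [0.4991 0.1329]
small_cell 0.61 [372. 348.] [ 0.7158 -0.1614]
cap 0.89 [279. 336.] [ 0.6052 -0.1426]
cap 0.45 [187. 290.] [ 0.5018 -0.0831]
tape 0.52 [374. 349.] [ 0.7195 -0.1627]
marker 0.76 [368. 228.] [ 0.7083 -0.0167]
```

View pics/crop1.png

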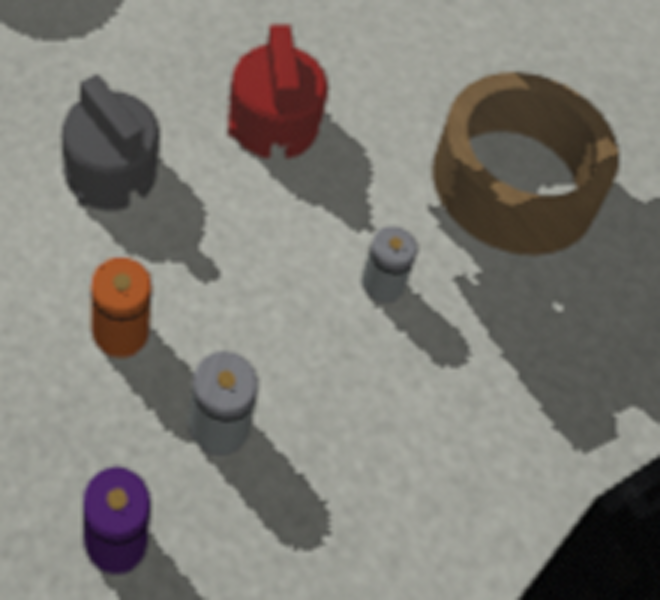

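Candidates for the cell in the side view: purple (339,441), orange (338,373), grey (375,404) and small grey (431,357). The larger grey one fits, because purple and orange are look-alikes and the (431,357) cell is thinner. Candidates for the cap: grey (337,318) and red (390,304); grey is the one. The enlarged crop confirms both choices. I'll move to above the grey cell and look.

```bash
python3 -m handwheel '[[0,-0.033,0.05,0,0,0,0.06],[0,-0.033,0.05,0,0,0,0.06],[0,-0.033,0.05,0,0,0,0.06],[0,-0.033,0.05,0,0,0,0.06],[0,-0.033,0.05,0,0,0,0.06],[0,0,0,0,0,0,0.06]]' 30
cat > look.py <<'E'
from h import *
import sys
np.set_printoptions(precision=4,suppress=True)
n,name=sys.argv[1:3]
print(pose()); p,C=shot(n); cv2.imwrite(f"pics/{name}.png",p['color'])
for a in sys.argv[3:]:
    t,z=a.split(':')
    for r in cams.boxes_of(t,p)[:4]:
        if r['p']>.2: print(t,round(r['p'],2),np.round(r['at'],1),ray(p,C,r['at'],float(z))[:2])
np.savez(f"pics/{name}.npz",C=C,K=[p['fx'],p['fy'],p['cx'],p['cy']])
E
python3 look.py wrist w1 cell:.03 cap:.03
```

```text
time_s: 2.25
tool_pos: [0.4809, -0.2571, 0.2221]
tcp_rot: [1.433, 1.568, -0.136]
ft_force: [0.8, 0.5, -0.7]
finger_gap: 0.0599
[[ 0.0024  1.      0.0019  0.4809]
 [-0.0003  0.0019 -1.     -0.2571]
 [-1.      0.0024  0.0003  0.2221]
 [ 0.      0.      0.      1.    ]]
cell 0.74 [292.3 180.7] [ 0.4553 -0.218 ]
cell 0.71 [260.8 262.3] [ 0.4188 -0.3076]
cap 0.94 [448.1  80.4] [ 0.6089 -0.121 ]
cap 0.69 [333.2  75.5] [ 0.4967 -0.1169]
```

View pics/w1.png

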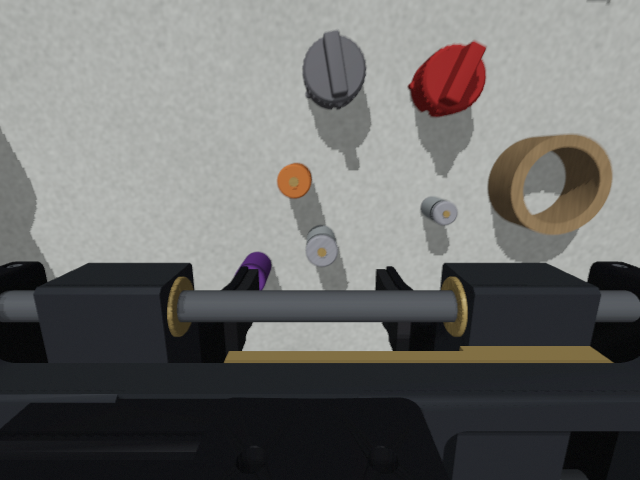

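The picture shows the grey cell's top at (322,250), the orange one at (294,180), the purple one at (257,268), the grey cap with its bar from (331,33) to (342,95), and the red cap at (448,80).

```bash
cat > px.py <<'E'
from h import *
import sys
def px(name,uv,z):
    d=np.load(f"pics/{name}.npz");K=d['K'];p=dict(fx=K[0],fy=K[1],cx=K[2],cy=K[3])
    return ray(p,d['C'],uv,z)
if __name__=="__main__":
    for a in sys.argv[2:]:
        u,v,z=map(float,a.split(',')); print(a,px(sys.argv[1],(u,v),z).round(4))
E
python3 - <<'E'
import cv2
a=cv2.imread("pics/w1.png")
cv2.imwrite("pics/w1c.png",cv2.resize(a[150:300,230:380],None,fx=4,fy=4,interpolation=2))
cv2.imwrite("pics/w1d.png",cv2.resize(a[10:130,280:400],None,fx=5,fy=5,interpolation=2))
E
```

```text
(no output)
```

View pics/w1c.png

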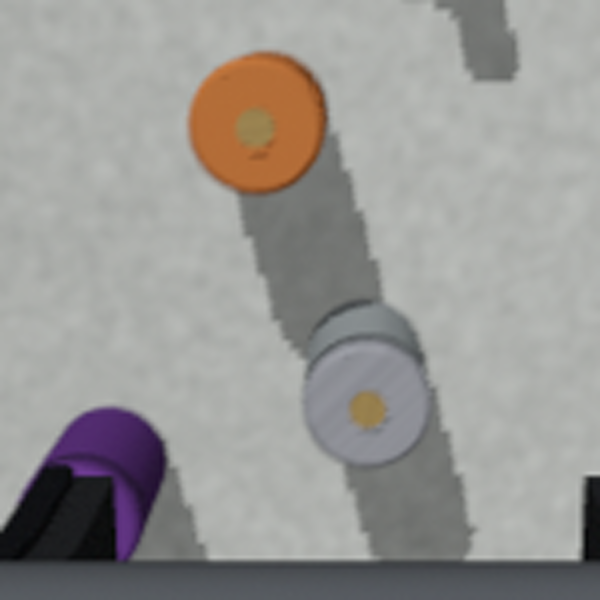

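View pics/w1d.png

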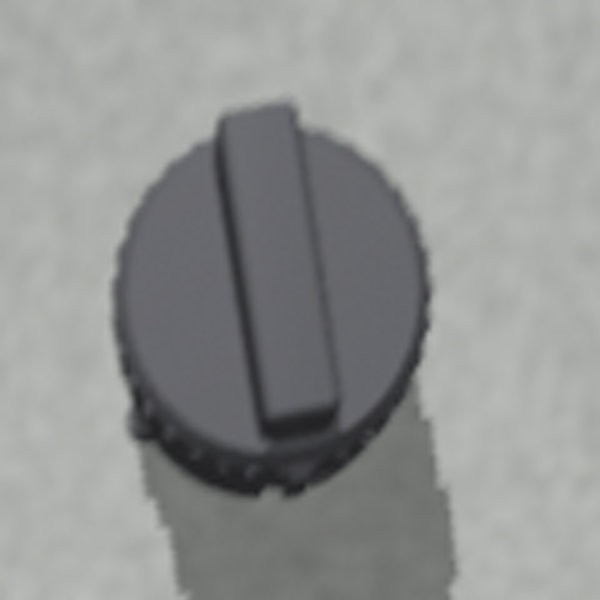

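```bash
python3 px.py w1 321.5,250.5,.061 293.5,180.5,.061 331.4,31.6,.07 340.4,92,.07 336,62,.07; python3 px.py side0 2>/dev/null; python3 - <<'E'
from h import *
p,C=shot('side')
print(ray(p,C,(375.5,397.5),.061))
E
```

```text
321.5,250.5,.061 [ 0.4856 -0.2849  0.061 ]
293.5,180.5,.061 [ 0.4585 -0.2154  0.061 ]
331.4,31.6,.07 [ 0.4928 -0.0915  0.07  ]
340.4,92,.07 [ 0.5012 -0.1385  0.07  ]
336,62,.07 [ 0.497  -0.1147  0.07  ]
[ 0.48424235 -0.29107569  0.061     ]
```

```bash
python3 -m handwheel '[[0,0.0047,0.028,0,0,0,0.06],[0.05,0,0,0,0,0,0.06],[0.045,0,0,0,0,0,0.06],[0,0,0,0,0,0,0.06]]'
python3 look.py wrist w2
```

```text
time_s: 2.95
tool_pos: [0.4976, -0.27, 0.1251]
tcp_rot: [2.103, 1.563, 0.562]
ft_force: [0.9, 0.4, 0.1]
finger_gap: 0.0599
[[ 0.0065  0.9995  0.0298  0.4976]
 [ 0.0041  0.0298 -0.9995 -0.27  ]
 [-1.      0.0066 -0.0039  0.1251]
 [ 0.      0.      0.      1.    ]]
```

View pics/w2.png

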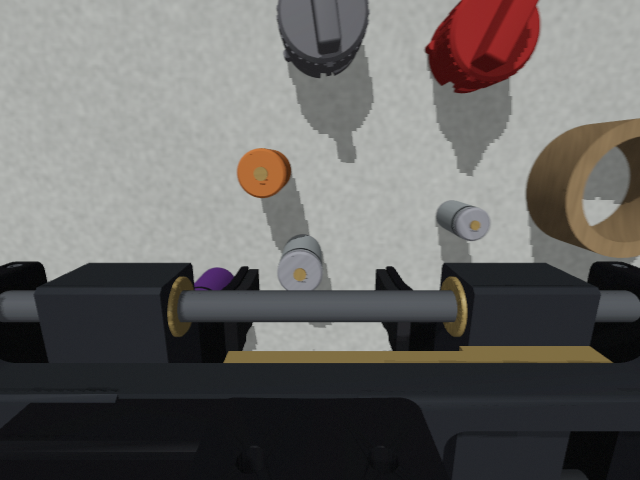

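The cell's top is at (301,275), between the jaws but left of centre. The tool drifted, so I'll correct for that.

```bash
python3 px.py w2 301,275,.061; cat > to.py <<'E'
from h import *
import sys
# to.py x y z yaw(of tool y axis, rad): remaining shift in tool axes and rotation vec
x,y,z,yaw=map(float,sys.argv[1:5])
T=pose(); yy=np.array([np.cos(yaw),np.sin(yaw),0]); xx=np.array([0,0,-1.]); R=np.c_[xx,yy,np.cross(xx,yy)]
print("pose",T[:3,3].round(4),"yaw",round(float(np.arctan2(T[1,1],T[0,1])),4))
print("shift",(T[:3,:3].T@(np.array([x,y,z])-T[:3,3])).round(4),"rot",Ro.from_matrix(T[:3,:3].T@R).as_rotvec().round(4))
o=get_obs();print(o['ft_force'].round(2),o['ft_torque'].round(3),round(o['finger_gap'],4),o['time_s'],o['joint_positions'].round(2))
E
python3 to.py .4856 -.2849 .125 0
```

```text
301,275,.061 [ 0.4867 -0.2879  0.061 ]
pose [ 0.4992 -0.2706  0.1275] yaw 0.03
shift [ 0.0023 -0.0141  0.0139] rot [ 0.03   -0.0024 -0.0104]
[-0.24  0.54  0.62] [ 0.008  0.032 -0.028] 0.0598 3.0 [ 0.36  0.21  0.11  1.79 -0.03  1.14  0.51]
```

```bash
python3 -m handwheel '[[0,-0.0135,0.015,0.03,-0.002,-0.01,0.06],[0,0,0,0,0,0,0.06],[0,0,0,0,0,0,0.06]]'; for i in 1 2 ; do python3 to.py .486 -.286 .04 0;done
```

```text
time_s: 3.38
tool_pos: [0.4888, -0.288, 0.1328]
tcp_rot: [1.131, 1.563, -0.441]
ft_force: [0.4, -0.9, -0.1]
finger_gap: 0.0603
pose [ 0.4888 -0.288   0.1328] yaw -0.0007
shift [ 0.0928 -0.0034 -0.0023] rot [-0.0007  0.0035 -0.0073]
[ 0.38 -0.94 -0.1 ] [ 0.078  0.009 -0.003] 0.0603 3.375 [ 0.37  0.2   0.13  1.79 -0.03  1.15  0.51]
pose [ 0.4888 -0.288   0.1328] yaw -0.0007
shift [ 0.0928 -0.0034 -0.0023] rot [-0.0007  0.0035 -0.0073]
[ 0.38 -0.94 -0.1 ] [ 0.078  0.009 -0.003] 0.0603 3.375 [ 0.37  0.2   0.13  1.79 -0.03  1.15  0.51]
```

```bash
python3 - <<'E'
from h import *
for i in range(4):
    cams.read_camera('side'); o=get_obs(); print(o['time_s'],o['tool_pos'].round(4),o['dq'].round(3)[:4])
E
```

```text
3.425 [ 0.4886 -0.2884  0.1328] [-0.001  0.006 -0.002  0.008]
3.475 [ 0.4884 -0.2881  0.1324] [-0.001  0.006 -0.004  0.01 ]
3.525 [ 0.4883 -0.2878  0.1321] [-0.003  0.008 -0.003  0.008]
3.575 [ 0.4882 -0.2876  0.1317] [-0.002  0.005 -0.001  0.005]
```

```bash
python3 -m handwheel '[[0.03,-0.0025,-0.0015,0,0.003,-0.005,0.06],[0.025,0,0,0,0,0,0.06],[0,0,0,0,0,0,0.06],[0,0,0,0,0,0,0.06]]'; python3 to.py .486 -.286 .04 0; python3 look.py wrist w3
```

```text
time_s: 4.08
tool_pos: [0.4872, -0.2859, 0.0771]
tcp_rot: [1.421, 1.568, -0.149]
ft_force: [-0.3, -0.6, 0.7]
finger_gap: 0.0603
pose [ 0.4872 -0.2859  0.0771] yaw 0.0008
shift [ 0.0371 -0.0013  0.0001] rot [ 0.0007  0.0004 -0.0029]
[-0.25 -0.55  0.72] [0.006 0.001 0.038] 0.0603 4.075 [ 0.38  0.26  0.12  1.84 -0.04  1.04  0.51]
[[ 0.0029  1.      0.0007  0.4872]
 [-0.0004  0.0008 -1.     -0.2859]
 [-1.      0.0029  0.0004  0.0771]
 [ 0.      0.      0.      1.    ]]
```

View pics/w3.png

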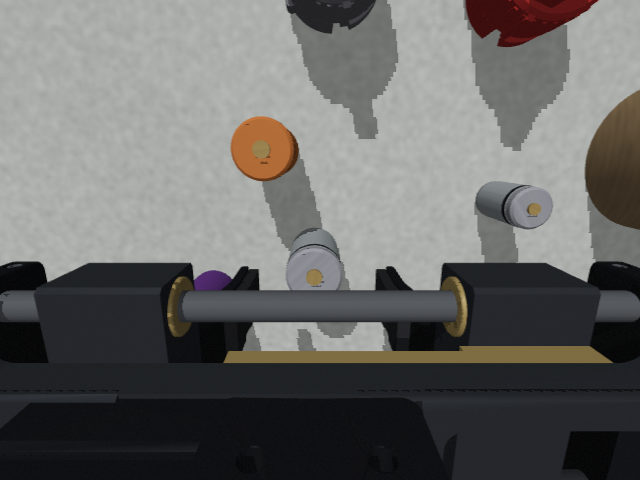

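The cell's top is at (314,274), centred between the jaws. I'll go down and grip.

```bash
python3 px.py w3 314,272,.061; python3 -m handwheel '[[0.02,-0.001,0,0,0,0,0.06],[0.015,0,0,0,0,0,0.06],[0,0,0,0,0,0,0.06],[0,0,0,0,0,0,0.06]]'; python3 to.py .486 -.286 .04 0
```

```text
314,272,.061 [ 0.4851 -0.2841  0.061 ]
time_s: 4.62
tool_pos: [0.489, -0.2872, 0.0451]
tcp_rot: [1.229, 1.561, -0.341]
ft_force: [0.6, -0.9, 0.9]
finger_gap: 0.06
pose [ 0.489  -0.2872  0.0451] yaw 0.001
shift [ 0.005  -0.0031 -0.0012] rot [ 0.001   0.0031 -0.0088]
[ 0.64 -0.86  0.9 ] [ 0.005 -0.001 -0.008] 0.06 4.625 [ 0.38  0.29  0.12  1.87 -0.04  0.98  0.52]
```

```bash
python3 -m handwheel '[[0.0035,-0.003,-0.002,0,0.003,-0.008,0.06],[0,0,0,0,0,0,0.05],[0,0,0,0,0,0,0.03],[0,0,0,0,0,0,0.02],[0,0,0,0,0,0,0.02],[0,0,0,0,0,0,0.02]]' 30; python3 to.py .486 -.286 .04 0;  python3 look.py wrist w4
```

```text
time_s: 5.38
tool_pos: [0.4867, -0.2855, 0.0428]
tcp_rot: [1.212, 1.568, -0.358]
ft_force: [-0.0, -0.3, -1.0]
finger_gap: 0.0319
pose [ 0.4867 -0.2855  0.0428] yaw 0.001
shift [ 0.0028 -0.0007  0.0005] rot [ 0.001   0.0009 -0.0023]
[-0.02 -0.32 -1.03] [-0.031 -0.001  0.004] 0.0319 5.375 [ 0.38  0.3   0.12  1.87 -0.04  0.98  0.52]
[[ 0.0023  1.      0.001   0.4867]
 [-0.0009  0.001  -1.     -0.2855]
 [-1.      0.0023  0.0009  0.0428]
 [ 0.      0.      0.      1.    ]]
```

View pics/w4.png

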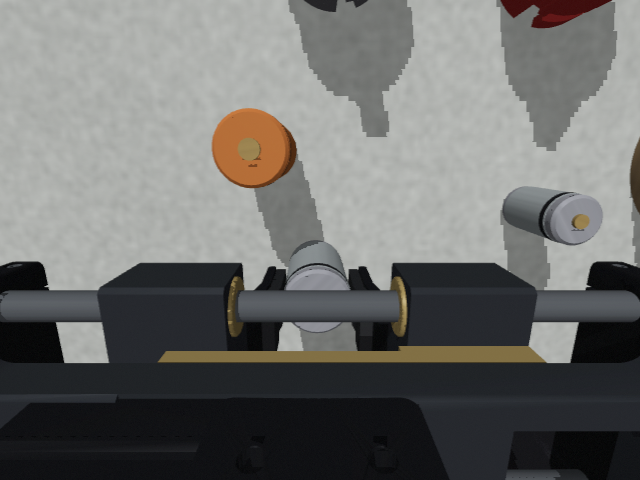

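Gripped: the gap is 32 mm and the cell is centred at (317,290). Next I'll estimate the lamp's pose from the first wrist picture.

```bash
python3 - <<'E'
import cv2
a=cv2.imread("pics/wrist0.png")
cv2.imwrite("pics/w0c.png",cv2.resize(a[0:210,80:260],None,fx=3.5,fy=2.8,interpolation=2)) if 0 else cv2.imwrite("pics/w0c.png",cv2.resize(a[60:200,90:250],None,fx=4,fy=4,interpolation=2))
E
python3 -m handwheel '[[-0.05,0,0,0,0,0,0.02],[-0.05,0,0,0,0,0,0.02],[-0.05,0,0,0,0,0,0.02],[0,0,0,0,0,0,0.02]]'
```

```text
time_s: 5.92
tool_pos: [0.4852, -0.2847, 0.1951]
tcp_rot: [-2.12, 1.569, 2.594]
ft_force: [0.9, 0.2, -2.0]
finger_gap: 0.0324
```

View pics/w0c.png

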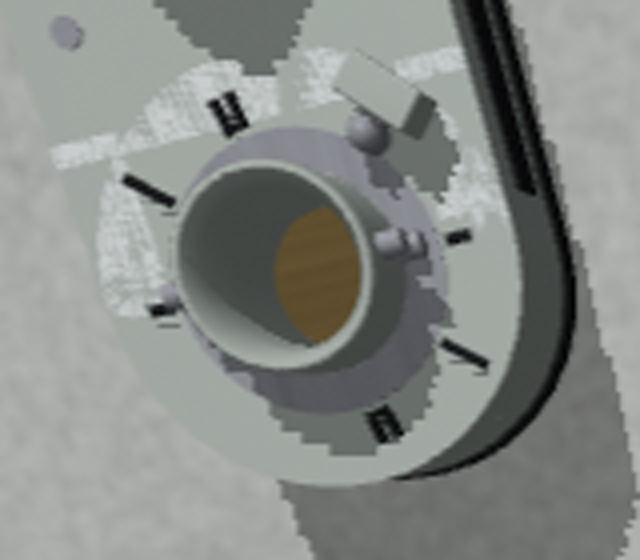

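```bash
python3 - <<'E'
from h import *
K=dict(fx=334.1635,fy=334.1635,cx=316.82,cy=238.534)
T=np.eye(4);T[:3,:3]=[[-0.0014,1,.0001],[-.0001,.0001,-1],[-1,-.0014,.0001]];T[:3,3]=[.6496,0,.2217]
Tc=np.array([[-7.87735847e-04,-2.44571061e-01,9.69631051e-01,-1.61648938e-01],[9.99999549e-01,-7.07432809e-04,6.33970930e-04,-6.13735019e-04],[5.30897875e-04,9.69631113e-01,2.44571508e-01,-6.60555512e-02],[0,0,0,1]])
C=T@Tc
print("neck",ray(K,C,(158,125.5),.07))
pts={'o+':(204.5,119.3),'o-':(130.5,137.3),'l+':(206,148),'l-':(127,107.5),'p+':(185.8,165.8),'p-':(147,88)}
P={k:ray(K,C,v,.051) for k,v in pts.items()}
for a in 'olp':
    d=P[a+'+']-P[a+'-']; print(a,(P[a+'+']+P[a+'-'])/2,np.hypot(*d[:2]),np.arctan2(d[1],d[0]))
E
```

```text
neck [0.50747188 0.09094518 0.07      ]
o [0.50735596 0.08987784 0.051     ] 0.07369486205336791 0.2216146475188154
l [0.50718846 0.09016882 0.051     ] 0.0796679029903135 -0.4764075781470719
p [0.50707365 0.09024245 0.051     ] 0.07584975848720966 -1.178465959117381
```

The lamp's well is at about (0.507, 0.090) with yaw 0.222. All three pairs of marks agree on this. Carrying the cell there.

```bash
python3 -m handwheel '[[-0.005,0.003,-0.04,-0.03,0,0,0.02],[0,0.003,-0.045,-0.03,0,0,0.02],[0,0.003,-0.045,-0.03,0,0,0.02],[0,0.003,-0.045,-0.03,0,0,0.02],[0,0.003,-0.045,-0.03,0,0,0.02],[0,0.003,-0.045,-0.03,0,0,0.02],[0,0.003,-0.03,-0.03,0,0,0.02],[0,0,0,0,0,0,0.02],[0,0,0,0,0,0,0.02]]'; python3 to.py .5073 .0903 .19 .222;  python3 look.py wrist w5
```

```text
time_s: 7.05
tool_pos: [0.4735, 0.0179, 0.1893]
tcp_rot: [-1.844, 1.553, 3.083]
ft_force: [-0.1, -0.4, -1.9]
finger_gap: 0.0322
pose [0.4735 0.0179 0.1893] yaw 0.2146
shift [-0.0012  0.0484 -0.0635] rot [-0.0075 -0.0048  0.017 ]
[-0.05 -0.37 -1.95] [ 0.01  -0.069 -0.06 ] 0.0322 7.05 [ 0.06 -0.01 -0.15  1.9  -0.    1.27  0.13]
[[-0.0176  0.9769  0.2129  0.4735]
 [ 0.001   0.2129 -0.9771  0.0179]
 [-0.9998 -0.017  -0.0048  0.1893]
 [ 0.      0.      0.      1.    ]]
```

View pics/w5.png

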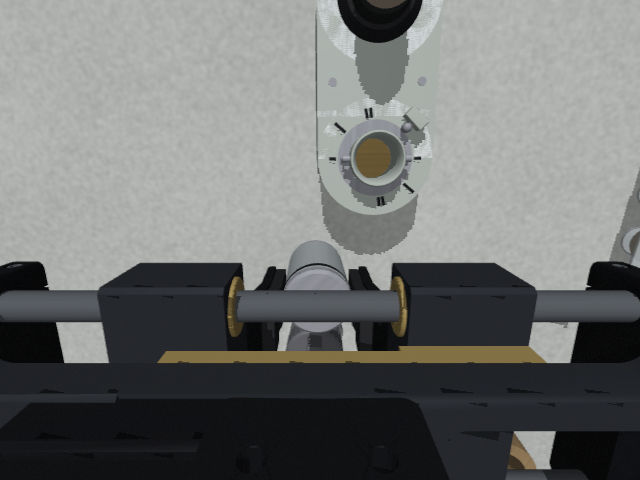

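```bash
python3 - <<'E'
import cv2
a=cv2.imread("pics/w5.png")
cv2.imwrite("pics/w5c.png",cv2.resize(a[95:225,310:440],None,fx=4.5,fy=4.5,interpolation=2))
E
```

```text
(no output)
```

View pics/w5c.png

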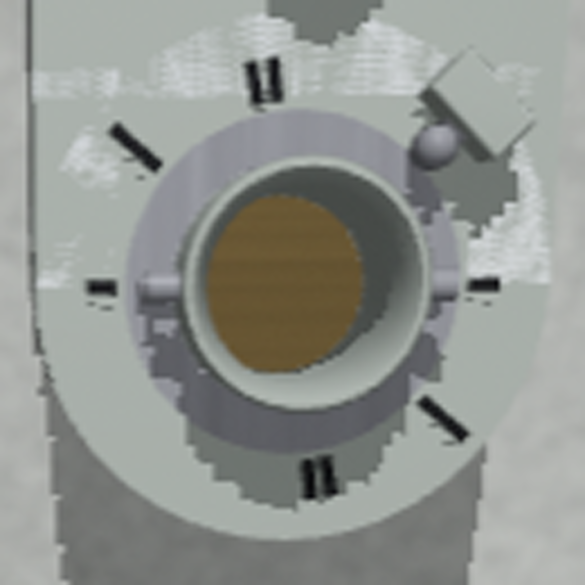

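```bash
python3 - <<'E'
from px import *
pts={'o+':(417.6,158.3),'o-':(332.4,159),'l+':(408.4,187.9),'l-':(340.2,127.4),'p+':(380.9,201.2),'p-':(368.4,112.8)}
print(px('w5',(378.2,157.9),.07))
P={k:px('w5',v,.051) for k,v in pts.items()}
for a in 'olp':
    d=P[a+'+']-P[a+'-']; print(a,(P[a+'+']+P[a+'-'])/2,np.hypot(*d[:2]),np.arctan2(d[1],d[0]))
# cell top in gripper, relative TCP
T=pose(); print(T[:3,:3].T@(px('w5',(317,270),.1893+.018)-T[:3,3]))
E
```

```text
[0.50639306 0.09039685 0.07      ]
o [0.50678435 0.08971997 0.051     ] 0.07404098647808 0.2221850202164225
l [0.5067466  0.09006909 0.051     ] 0.07995108687174159 -0.4814595038615859
p [0.50666519 0.08995747 0.051     ] 0.07612631391445861 -1.1722539889122956
[-0.01791822 -0.00056009 -0.01505567]
```

```bash
python3 - <<'E'
import cv2
a=cv2.imread("pics/w5.png")
cv2.imwrite("pics/w5d.png",cv2.resize(a[230:365,250:385],None,fx=4.4,fy=4.4,interpolation=2))
E
```

```text
(no output)
```

View pics/w5d.png

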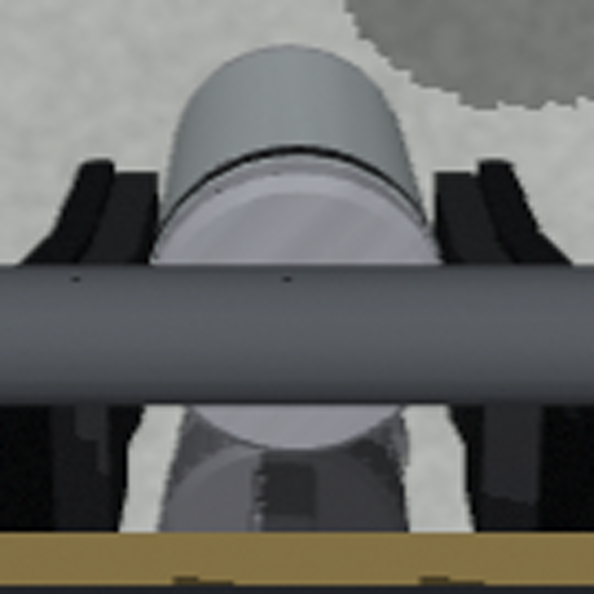

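```bash
python3 - <<'E'
from h import *
Tc=np.array([[-7.87735847e-04,-2.44571061e-01,9.69631051e-01,-1.61648938e-01],[9.99999549e-01,-7.07432809e-04,6.33970930e-04,-6.13735019e-04],[5.30897875e-04,9.69631113e-01,2.44571508e-01,-6.60555512e-02],[0,0,0,1]])
K=dict(fx=334.1635,fy=334.1635,cx=316.82,cy=238.534)
for dz in (-.003,-.0015,0,.0015,.003):
    for r in (.0165,.015):
        th=np.linspace(0,6.28,100)
        top=np.array([proj(K,Tc,[-.018,r*np.cos(t),dz+r*np.sin(t)]) for t in th])
        bot=np.array([proj(K,Tc,[.043,r*np.cos(t),dz+r*np.sin(t)]) for t in th])
        print(dz,r,"top rows",top[:,1].min().round(1),top[:,1].max().round(1),"bot min",bot[:,1].min().round(1), "cols",top[:,0].min().round(1),top[:,0].max().round(1))
E
```

```text
-0.003 0.0165 top rows 260.7 327.0 bot min 230.7 cols 282.3 353.6
-0.003 0.015 top rows 263.9 324.1 bot min 233.0 cols 285.6 350.4
-0.0015 0.0165 top rows 263.9 329.8 bot min 233.0 cols 282.4 353.5
-0.0015 0.015 top rows 267.1 327.0 bot min 235.4 cols 285.6 350.3
0 0.0165 top rows 267.1 332.6 bot min 235.4 cols 282.5 353.4
0 0.015 top rows 270.2 329.8 bot min 237.7 cols 285.7 350.2
0.0015 0.0165 top rows 270.2 335.5 bot min 237.7 cols 282.6 353.4
0.0015 0.015 top rows 273.3 332.6 bot min 240.0 cols 285.8 350.1
0.003 0.0165 top rows 273.3 338.3 bot min 240.0 cols 282.7 353.3
0.003 0.015 top rows 276.4 335.5 bot min 242.3 cols 285.9 350.1
```

```bash
python3 -m handwheel '[[0,0.024,-0.032,-0.006,-0.002,0.008,0.02],[0,0.024,-0.032,0,-0.002,0.008,0.02],[0.02,0,0,0,0,0,0.02],[0.02,0,0,0,0,0,0.02],[0,0,0,0,0,0,0.02]]'; python3 to.py .5067 .091 .13 .222
```

```text
time_s: 7.72
tool_pos: [0.5102, 0.0843, 0.1475]
tcp_rot: [-0.283, 1.57, -1.648]
ft_force: [-0.1, 0.9, -0.9]
finger_gap: 0.0319
pose [0.5102 0.0843 0.1475] yaw 0.2054
shift [ 0.0175 -0.002  -0.0073] rot [-0.0166  0.001   0.0003]
[-0.1   0.94 -0.93] [ 0.016 -0.033  0.018] 0.0319 7.725 [-0.01  0.1  -0.22  1.87  0.02  1.17 -0.03]
```

```bash
python3 -m handwheel '[[0.01,-0.002,-0.007,-0.016,0.001,0,0.02],[0,0,0,0,0,0,0.02],[0,0,0,0,0,0,0.02]]'; python3 to.py .5067 .091 .13 .222; python3 look.py wrist w6
```

```text
time_s: 8.1
tool_pos: [0.5079, 0.0895, 0.1384]
tcp_rot: [1.303, 1.569, -0.048]
ft_force: [0.7, 0.5, -1.2]
finger_gap: 0.0321
pose [0.5079 0.0895 0.1384] yaw 0.2194
shift [ 0.0084 -0.0008 -0.0017] rot [-0.0026  0.0005 -0.002 ]
[ 0.7   0.46 -1.21] [-0.009 -0.048  0.052] 0.0321 8.1 [-0.02  0.11 -0.22  1.88  0.03  1.15 -0.03]
[[ 0.002   0.976   0.2177  0.5079]
 [-0.0001  0.2177 -0.976   0.0895]
 [-1.      0.002   0.0005  0.1384]
 [ 0.      0.      0.      1.    ]]
```

View pics/w6.png

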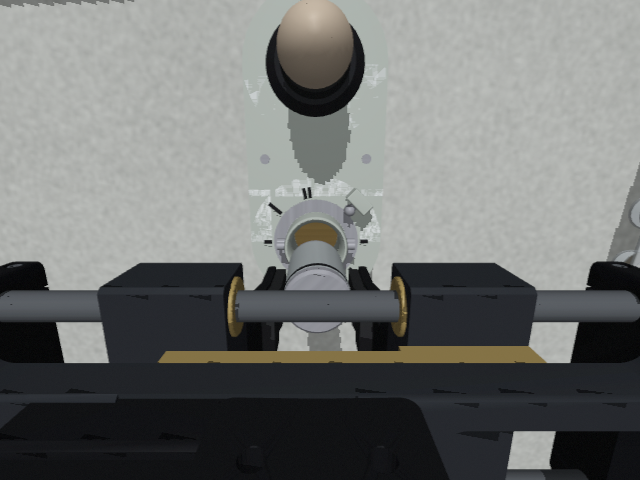

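The neck is centred at column 317, in line with the cell. Checking the fore-and-aft alignment in a zoom.

```bash
python3 - <<'E'
from px import *
a=cv2.imread("pics/w6.png")
b=cv2.resize(a[180:345,245:390],None,fx=3.6,fy=3.6,interpolation=2)
d=np.load("pics/w6.npz");K=dict(zip(['fx','fy','cx','cy'],d['K']));C=d['C']
Ti=pose()
def circ(c,r,col):
    pts=[(proj(K,C,c+r*np.array([np.cos(t),np.sin(t),0]))-[245,180]+.5)*3.6-.5 for t in np.linspace(0,6.28,60)]
    cv2.polylines(b,[np.int32(pts)],True,col,1)
circ(np.array([.5069,.0901,.07]),.023,(0,0,255)); circ(np.array([.5069,.0901,.07]),.021,(0,0,255))
T=np.array([[0.0020,.976,.2177,.5079],[-.0001,.2177,-.976,.0895],[-1,.002,.0005,.1384],[0,0,0,1]])
for dz,c in ((0,(255,0,0)),(.002,(0,200,0))):
  for x in (.043,-.018): circ((T@[x,0,dz,1])[:3],.0165,c)
cv2.imwrite("pics/w6c.png",b)
E
```

```text
(no output)
```

View pics/w6c.png

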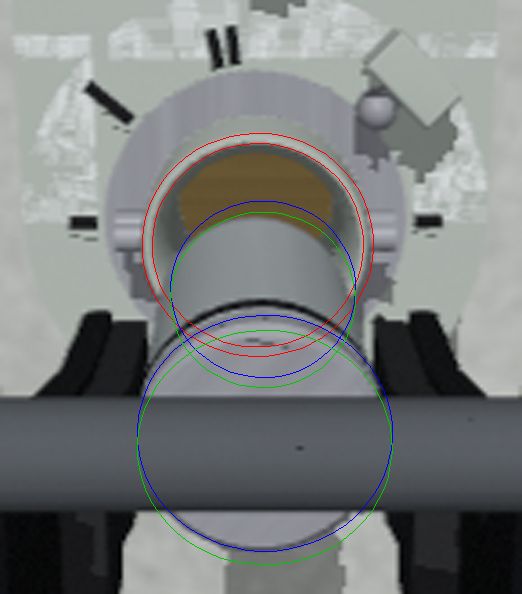

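```bash
python3 to.py .5066 .0916 .109 .222; python3 -m handwheel '[[0.012,-0.0009,-0.0022,-0.002,0.001,-0.002,0.02],[0,0,0,0,0,0,0.02],[0,0,0,0,0,0,0.02]]'; python3 to.py .5066 .0916 .109 .222
```

```text
pose [0.5077 0.0896 0.1384] yaw 0.2196
shift [ 0.0294 -0.0007 -0.0022] rot [-0.0024  0.0004 -0.0017]
[ 0.26 -0.26 -1.  ] [0.017 0.031 0.025] 0.0321 8.15 [-0.02  0.11 -0.22  1.88  0.03  1.15 -0.03]
time_s: 8.52
tool_pos: [0.5065, 0.0917, 0.126]
tcp_rot: [2.588, 1.57, 1.238]
ft_force: [-0.8, 0.3, -1.8]
finger_gap: 0.0319
pose [0.5065 0.0917 0.126 ] yaw 0.2217
shift [0.017  0.     0.0001] rot [-0.0003 -0.0006 -0.0004]
[-0.75  0.34 -1.77] [ 0.047 -0.024 -0.019] 0.0319 8.525 [-0.02  0.12 -0.22  1.9   0.03  1.13 -0.03]
```

Well placed. Lowering in small steps with a look at the force.

```bash
python3 -m handwheel '[[0.01,0,0,0,0,0,0.02],[0.007,0,0,0,0,0,0.02],[0,0,0,0,0,0,0.02]]'; python3 to.py .5066 .0916 .075 .222; python3 look.py wrist w7; python3 - <<'E'
import cv2
a=cv2.imread("pics/w7.png")
cv2.imwrite("pics/w7c.png",cv2.resize(a[180:345,245:390],None,fx=3.6,fy=3.6,interpolation=2))
E
```

```text
time_s: 8.9
tool_pos: [0.5064, 0.0916, 0.1076]
tcp_rot: [-3.015, 1.57, 1.918]
ft_force: [-0.8, 0.2, -2.2]
finger_gap: 0.0321
pose [0.5064 0.0916 0.1076] yaw 0.2215
shift [0.0326 0.0002 0.0001] rot [-0.0005 -0.0006  0.0001]
[-0.75  0.21 -2.19] [-0.031 -0.038  0.011] 0.0321 8.9 [-0.02  0.14 -0.22  1.92  0.03  1.09 -0.04]
[[-0.0002  0.9756  0.2197  0.5064]
 [ 0.0005  0.2197 -0.9756  0.0916]
 [-1.     -0.0001 -0.0006  0.1076]
 [ 0.      0.      0.      1.    ]]
```

View pics/w7c.png

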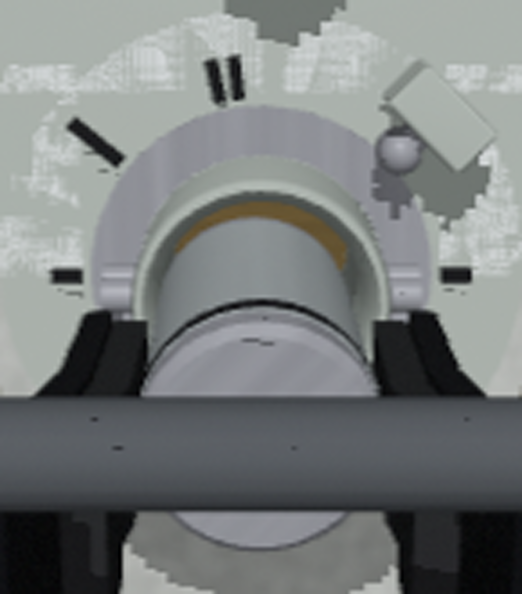

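```bash
python3 -m handwheel '[[0.008,0.0008,0,0,0,0,0.02],[0.007,0,0,0,0,0,0.02],[0,0,0,0,0,0,0.02]]'; python3 to.py .5074 .0918 .075 .222;python3 -m handwheel '[[0.005,0,0,0,0,0,0.02],[0.003,0,0,0,0,0,0.02],[0,0,0,0,0,0,0.02]]'; python3 to.py .5074 .0918 .075 .222
```

```text
time_s: 9.32
tool_pos: [0.5076, 0.0919, 0.0919]
tcp_rot: [2.217, 1.57, 0.868]
ft_force: [0.0, -0.6, -1.1]
finger_gap: 0.0325
pose [0.5076 0.0919 0.0919] yaw 0.2215
shift [ 0.0169 -0.0002  0.    ] rot [-0.0005 -0.0005 -0.0007]
[ 0.   -0.58 -1.12] [-0.003  0.039 -0.005] 0.0325 9.325 [-0.02  0.15 -0.22  1.93  0.04  1.06 -0.04]
time_s: 9.7
tool_pos: [0.5077, 0.0919, 0.0835]
tcp_rot: [2.081, 1.57, 0.732]
ft_force: [0.5, -0.7, -1.3]
finger_gap: 0.032
pose [0.5077 0.0919 0.0835] yaw 0.2216
shift [ 0.0085 -0.0003  0.    ] rot [-0.0004 -0.0005 -0.0009]
[ 0.49 -0.66 -1.3 ] [0.021 0.047 0.071] 0.032 9.7 [-0.02  0.16 -0.22  1.94  0.04  1.04 -0.04]
```

```bash
python3 -m handwheel '[[0.005,0,0,0,0,0,0.02],[0.0035,0,0,0,0,0,0.02],[0,0,0,0,0,0,0.02]]'; python3 to.py .5074 .0918 .075 .222;python3 -m handwheel '[[0,0,0,0,0,0,0.038],[0,0,0,0,0,0,0.05],[0,0,0,0,0,0,0.05],[-0.02,0,0,0,0,0,0.06],[-0.04,0,0,0,0,0,0.06],[-0.04,0,0,0,0,0,0.06],[0,0,0,0,0,0,0.06]]'; python3 to.py .5074 .0918 .075 .222; python3 look.py wrist w8
```

```text
time_s: 10.07
tool_pos: [0.5078, 0.092, 0.0745]
tcp_rot: [1.973, 1.569, 0.624]
ft_force: [-0.9, 0.1, -1.6]
finger_gap: 0.032
pose [0.5078 0.092  0.0745] yaw 0.2215
shift [-0.0005 -0.0005  0.0001] rot [-0.0005 -0.0005 -0.0012]
[-0.94  0.13 -1.6 ] [-0.009 -0.016 -0.009] 0.032 10.075 [-0.02  0.18 -0.22  1.95  0.04  1.02 -0.05]
time_s: 10.95
tool_pos: [0.5084, 0.0921, 0.1785]
tcp_rot: [1.721, 1.568, 0.372]
ft_force: [1.3, 0.6, -0.3]
finger_gap: 0.0595
pose [0.5084 0.0921 0.1785] yaw 0.2216
shift [ 1.035e-01 -1.400e-03  1.000e-04] rot [-0.0004 -0.0005 -0.0032]
[ 1.28  0.6  -0.29] [ 0.039 -0.003 -0.009] 0.0595 10.95 [-0.02  0.07 -0.22  1.83  0.02  1.23 -0.02]
[[ 0.0031  0.9755  0.2198  0.5084]
 [ 0.0012  0.2198 -0.9755  0.0921]
 [-1.      0.0032 -0.0005  0.1785]
 [ 0.      0.      0.      1.    ]]
```

View pics/w8.png

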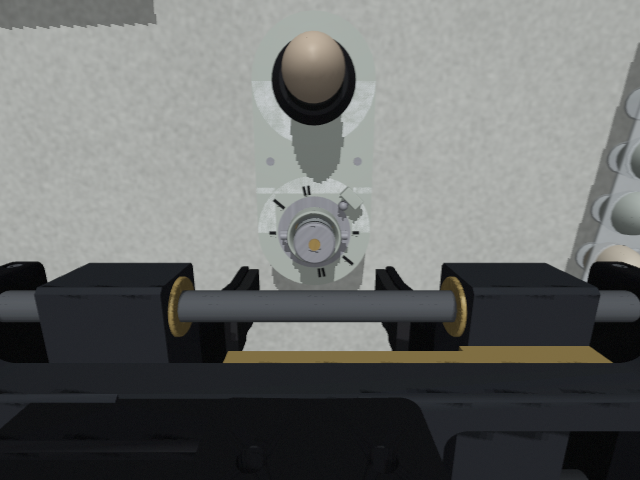

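The cell is standing in the well, with its top at (315,240), and the egg is in place. Next, the grey cap.

```bash
python3 -m handwheel '[[0,-0.012,0.04,0.01,0,0.003,0.04],[0,-0.012,0.04,0.01,0,0,0.04],[0,-0.012,0.04,0.01,0,0,0.04],[0,-0.012,0.04,0.015,0,0,0.04],[0,0,0,0,0,0,0.04],[0,0,0,0,0,0,0.04]]';  python3 to.py .497 -.1147 .15 .177; python3 look.py wrist w9
```

```text
time_s: 11.75
tool_pos: [0.4887, -0.078, 0.1692]
tcp_rot: [-2.062, 1.563, 2.829]
ft_force: [0.7, 0.6, -0.5]
finger_gap: 0.0401
pose [ 0.4887 -0.078   0.1692] yaw 0.1782
shift [0.019  0.0018 0.0377] rot [ 0.0011 -0.0039  0.0072]
[ 0.69  0.62 -0.46] [ 0.038 -0.01   0.009] 0.0401 11.75 [ 0.17  0.04 -0.07  1.89  0.    1.22  0.28]
[[-0.0078  0.9841  0.1772  0.4887]
 [ 0.0025  0.1772 -0.9842 -0.078 ]
 [-1.     -0.0072 -0.0039  0.1692]
 [ 0.      0.      0.      1.    ]]
```

View pics/w9.png

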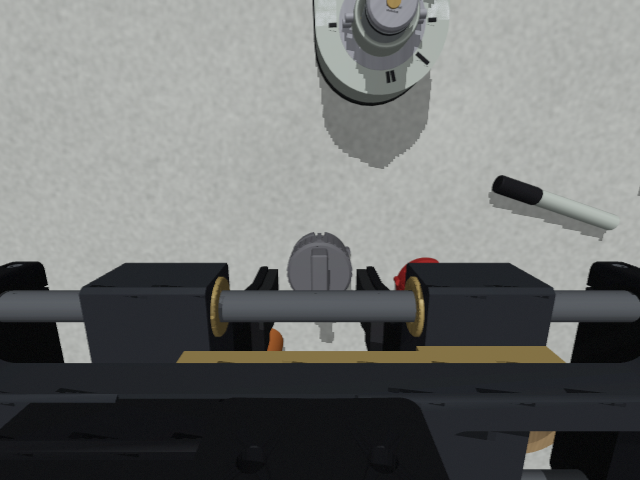

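The grey cap is at (320,262), its bar upright in the picture as wanted. Moving over it.

```bash
python3 -m handwheel '[[0.015,0.001,0.02,0.001,-0.002,0.004,0.04],[0.01,0.001,0.018,0,-0.002,0.003,0.04],[0.02,0,0,0,0,0,0.04],[0,0,0,0,0,0,0.04],[0,0,0,0,0,0,0.04]]';  python3 to.py .497 -.1147 .0485 .177; python3 look.py wrist w10;python3 - <<'E'
import cv2
a=cv2.imread("pics/w10.png")
cv2.imwrite("pics/w10c.png",cv2.resize(a[215:365,235:400],None,fx=3.6,fy=3.6,interpolation=2))
E
```

```text
time_s: 12.42
tool_pos: [0.4979, -0.118, 0.1199]
tcp_rot: [-0.988, 1.569, -2.379]
ft_force: [-0.2, -0.2, 0.3]
finger_gap: 0.0399
pose [ 0.4979 -0.118   0.1199] yaw 0.18
shift [ 0.0714 -0.0002 -0.0035] rot [0.003  0.0012 0.0018]
[-0.18 -0.25  0.33] [-0.036 -0.013  0.004] 0.0399 12.425 [ 0.21  0.11 -0.03  1.92  0.01  1.12  0.36]
[[-0.0016  0.9838  0.179   0.4979]
 [-0.0015  0.179  -0.9838 -0.118 ]
 [-1.     -0.0018  0.0012  0.1199]
 [ 0.      0.      0.      1.    ]]
```

View pics/w10c.png

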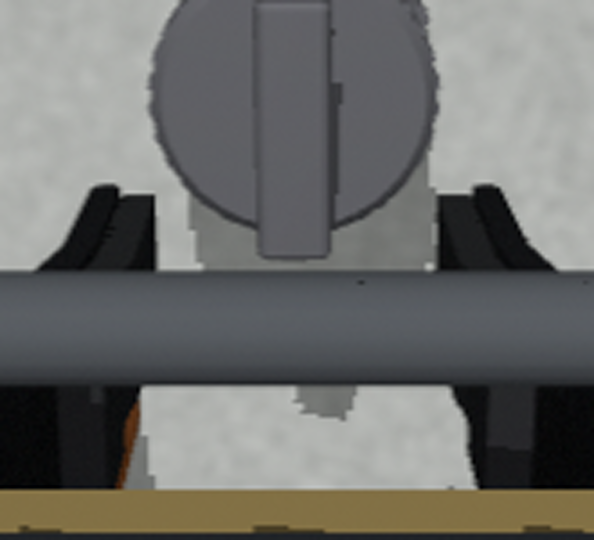

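```bash
python3 px.py w10 316.7,286.2,.07 316.1,216,.07; python3 to.py .497 -.1147 .0485 .177
```

```text
316.7,286.2,.07 [ 0.5009 -0.1384  0.07  ]
316.1,216,.07 [ 0.4919 -0.091   0.07  ]
pose [ 0.4977 -0.1179  0.1198] yaw 0.1801
shift [ 0.0713  0.     -0.0034] rot [0.0031 0.0011 0.0022]
[-0.71 -0.05  0.1 ] [-0.009  0.005  0.001] 0.0402 12.475 [ 0.21  0.11 -0.03  1.92  0.01  1.12  0.36]
```

```bash
python3 -m handwheel '[[0.02,-0.0005,-0.0033,-0.005,0,0,0.04],[0.025,0,0,0,0,0,0.04],[0.012,0,0,0,0,0,0.04],[0,0,0,0,0,0,0.04],[0,0,0,0,0,0,0.04]]';  python3 to.py .4964 -.1147 .0485 .187
```

```text
time_s: 13.1
tool_pos: [0.5004, -0.1152, 0.0658]
tcp_rot: [0.939, 1.564, -0.446]
ft_force: [-0.1, 0.5, 0.5]
finger_gap: 0.04
pose [ 0.5004 -0.1152  0.0658] yaw 0.1866
shift [ 0.0173 -0.004  -0.0013] rot [-0.0005  0.0041 -0.0056]
[-0.09  0.5   0.48] [ 0.033 -0.03  -0.007] 0.04 13.1 [ 0.2   0.17 -0.03  1.97  0.01  1.    0.35]
```

```bash
python3 -m handwheel '[[0.008,-0.0035,-0.001,0,0.004,-0.005,0.04],[0.007,0,0,0,0,0,0.04],[0,0,0,0,0,0,0.04],[0,0,0,0,0,0,0.04]]';  python3 to.py .4964 -.1147 .0485 .187
```

```text
time_s: 13.6
tool_pos: [0.4976, -0.1152, 0.0512]
tcp_rot: [1.298, 1.568, -0.086]
ft_force: [0.4, 0.4, -0.9]
finger_gap: 0.0394
pose [ 0.4976 -0.1152  0.0512] yaw 0.1864
shift [ 0.0027 -0.0011 -0.0007] rot [-0.0006  0.0007 -0.0025]
[ 0.45  0.36 -0.92] [-0.013 -0.001 -0.025] 0.0394 13.6 [ 0.21  0.18 -0.03  1.99  0.01  0.97  0.36]
```

```bash
python3 -m handwheel '[[0.002,-0.001,0,0,0.001,-0.002,0.04],[0,0,0,0,0,0,0.02],[0,0,0,0,0,0,0.005],[0,0,0,0,0,0,0.005],[0,0,0,0,0,0,0.005]]' 45;  python3 to.py .4964 -.1147 .0485 .187; python3 look.py wrist w11;python3 - <<'E'
import cv2
a=cv2.imread("pics/w11.png")
cv2.imwrite("pics/w11c.png",cv2.resize(a[195:365,235:400],None,fx=3.5,fy=3.5,interpolation=2))
E
```

```text
time_s: 14.22
tool_pos: [0.4969, -0.1154, 0.0494]
tcp_rot: [1.702, 1.57, 0.318]
ft_force: [-0.3, -0.1, 0.1]
finger_gap: 0.0137
pose [ 0.4969 -0.1154  0.0494] yaw 0.1864
shift [ 0.0009 -0.0003 -0.0008] rot [-0.0006 -0.0001 -0.0009]
[-0.33 -0.07  0.09] [ 0.004 -0.047  0.054] 0.0137 14.225 [ 0.21  0.19 -0.03  1.99  0.01  0.97  0.36]
[[ 0.0009  0.9827  0.1853  0.4969]
 [ 0.0003  0.1853 -0.9827 -0.1154]
 [-1.      0.0009 -0.0001  0.0494]
 [ 0.      0.      0.      1.    ]]
```

View pics/w11c.png

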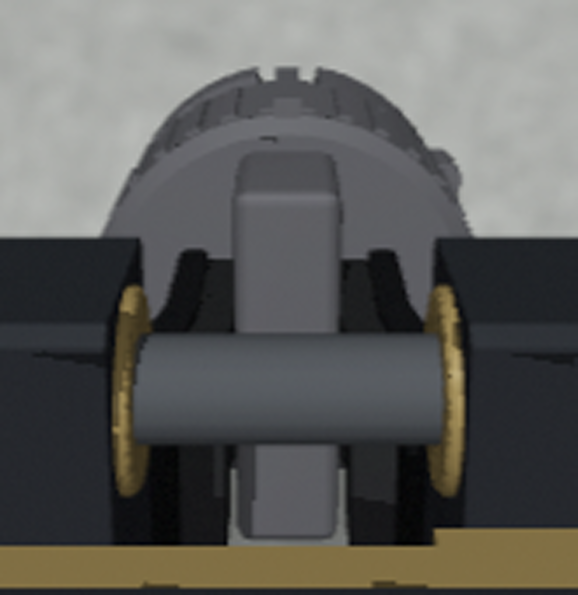

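The cap's bar is gripped at a 13.7 mm gap. I'll work out its offset along the pads, then lift.

```bash
python3 px.py w11 317,250.7,.07 317,347.9,.07; python3 -m handwheel '[[-0.02,0,0,0,0,0,0.005],[-0.04,0,0,0,0,0,0.005],[-0.05,0,0,0,0,0,0.005],[-0.02,0,0,0,0,0,0.005],[0,0,0,0,0,0,0.005]]';python3 to.py .507 .0 .18 1.793
```

```text
317,250.7,.07 [ 0.4917 -0.0909  0.07  ]
317,347.9,.07 [ 0.5006 -0.1381  0.07  ]
time_s: 14.9
tool_pos: [0.4953, -0.1152, 0.1814]
tcp_rot: [-2.099, 1.568, 2.8]
ft_force: [0.2, 0.2, -0.4]
finger_gap: 0.0137
pose [ 0.4953 -0.1152  0.1814] yaw 0.1865
shift [ 0.0015  0.0328 -0.111 ] rot [-1.6065e+00 -3.4000e-03  8.0000e-04]
[ 0.17  0.22 -0.45] [-0.02  -0.04  -0.016] 0.0137 14.9 [ 0.21  0.05 -0.03  1.85  0.    1.24  0.36]
```

```bash
python3 -m handwheel '[[0,0,0,-0.18,0,0,0.005],[0,0,0,-0.18,0,0,0.005],[0,0,0,-0.18,0,0,0.005],[0,0,0,-0.18,0,0,0.005],[0,0,0,-0.18,0,0,0.005],[0,0,0,-0.18,0,0,0.005],[0,0,0,-0.18,0,0,0.005],[0,0,0,-0.18,0,0,0.005],[0,0,0,-0.15,0,0,0.005],[0,0,0,0,0,0,0.005]]';python3 to.py .507 .0901 .17 1.793
```

```text
time_s: 16.15
tool_pos: [0.4861, -0.1133, 0.1639]
tcp_rot: [2.666, 1.542, 2.923]
ft_force: [-0.1, -0.2, -1.0]
finger_gap: 0.0134
pose [ 0.4861 -0.1133  0.1639] yaw 1.8278
shift [-0.0054  0.1915  0.0718] rot [ 0.035  -0.0258 -0.0127]
[-0.06 -0.23 -0.99] [ 0.109 -0.054  0.002] 0.0134 16.15 [ 0.25  0.07 -0.08  1.87  0.    1.23  2.  ]
```

```bash
python3 -m handwheel '[[-0.01,0.035,0.013,0.01,-0.01,-0.006,0.005],[0,0.04,0.015,0.01,-0.01,-0.006,0.005],[0,0.04,0.015,0.01,0,0,0.005],[0,0.04,0.015,0,0,0,0.005],[0,0.02,0.01,0,0,0,0.005],[0,0,0,0,0,0,0.005],[0,0,0,0,0,0,0.005]]';python3 to.py .507 .0901 .16 1.793;python3 look.py wrist w12
```

```text
time_s: 17.02
tool_pos: [0.5095, 0.0757, 0.1674]
tcp_rot: [3.018, 1.556, -3.063]
ft_force: [0.1, -0.7, -0.8]
finger_gap: 0.0137
pose [0.5095 0.0757 0.1674] yaw 1.7731
shift [0.0075 0.0146 0.0006] rot [-0.0199 -0.0143 -0.0019]
[ 0.09 -0.74 -0.83] [ 0.043 -0.083 -0.017] 0.0137 17.025 [ 0.04  0.09 -0.25  1.84  0.02  1.23  1.56]
[[-0.0144 -0.2009  0.9795  0.5095]
 [-0.0011  0.9796  0.2009  0.0757]
 [-0.9999  0.0018 -0.0143  0.1674]
 [ 0.      0.      0.      1.    ]]
```

View pics/w12.png

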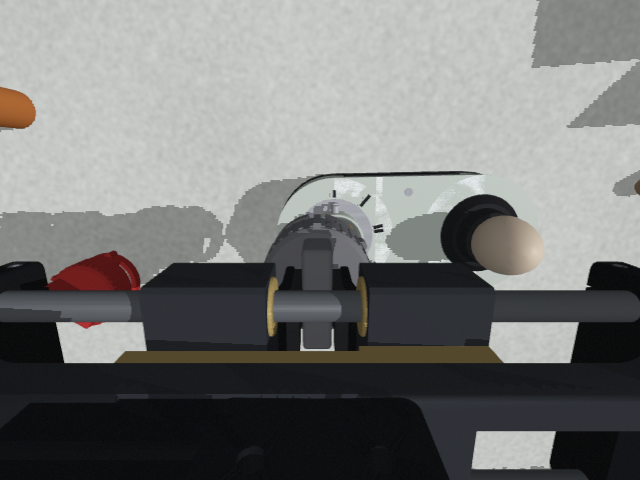

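```bash
python3 -m handwheel '[[0.003,0.0143,0.0008,-0.02,-0.014,-0.002,0.005],[0,0,0,0,0,0,0.005],[0,0,0,0,0,0,0.005]]';python3 to.py .5079 .0903 .15 1.793
```

```text
time_s: 17.45
tool_pos: [0.5069, 0.0883, 0.1641]
tcp_rot: [-0.998, 1.57, -0.779]
ft_force: [-0.9, -0.1, 0.1]
finger_gap: 0.0137
pose [0.5069 0.0883 0.1641] yaw 1.7897
shift [0.0141 0.0017 0.0014] rot [-0.0033  0.0004  0.0006]
[-0.93 -0.09  0.06] [ 0.2   -0.029  0.007] 0.0137 17.45 [ 0.03  0.08 -0.26  1.85  0.02  1.21  1.55]
```

```bash
python3 look.py wrist w13; python3 look.py scene s13; python3 look.py side d13; python3 - <<'E'
import cv2
a=cv2.imread("pics/w13.png")
cv2.imwrite("pics/w13c.png",cv2.resize(a[150:365,220:420],None,fx=2.7,fy=2.7,interpolation=2))
a=cv2.imread("pics/d13.png")
cv2.imwrite("pics/d13c.png",cv2.resize(a[150:300,220:380],None,fx=3.5,fy=3.5,interpolation=2))
E
```

```text
[[ 0.0005 -0.2171  0.9761  0.5069]
 [-0.0005  0.9761  0.2171  0.0883]
 [-1.     -0.0006  0.0004  0.1641]
 [ 0.      0.      0.      1.    ]]
[[ 0.0003 -0.2174  0.9761  0.5068]
 [-0.0002  0.9761  0.2174  0.0886]
 [-1.     -0.0003  0.0002  0.1641]
 [ 0.      0.      0.      1.    ]]
[[ 0.0003 -0.2174  0.9761  0.5069]
 [-0.0002  0.9761  0.2174  0.0886]
 [-1.     -0.0002  0.0003  0.1641]
 [ 0.      0.      0.      1.    ]]
```

View pics/w13c.png

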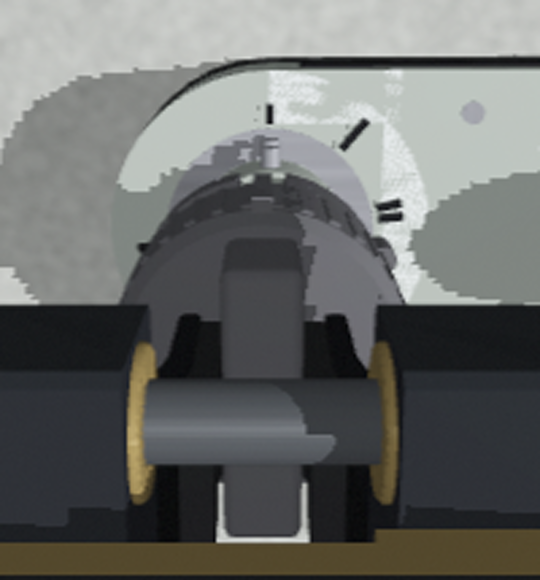

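View pics/d13c.png

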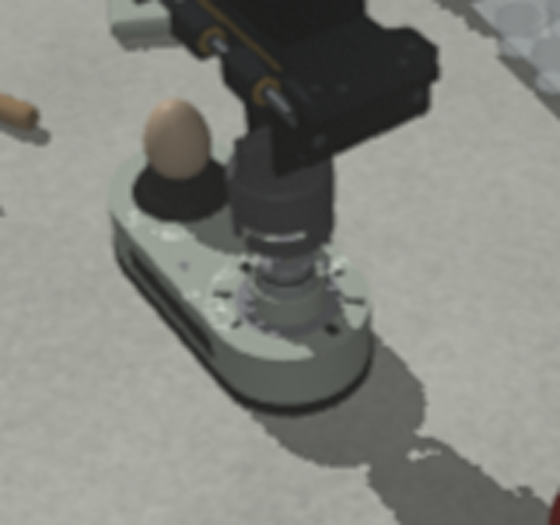

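The pin is at (271,152) in the wrist crop and the cap's slot at about (265,180). That fits the 1.7 mm still to go. Correcting and descending.

```bash
python3 -m handwheel '[[0.008,0.0017,0.0011,-0.003,0,0,0.005],[0.01,0,0,0,0,0,0.005],[0,0,0,0,0,0,0.005],[0,0,0,0,0,0,0.005]]';python3 to.py .5079 .0903 .0994 1.793
```

```text
time_s: 18.1
tool_pos: [0.5076, 0.0902, 0.1443]
tcp_rot: [-2.91, 1.57, -2.688]
ft_force: [-0.2, 0.6, -0.7]
finger_gap: 0.0136
pose [0.5076 0.0902 0.1443] yaw 1.7925
shift [0.0449 0.     0.0004] rot [-0.0005 -0.0006  0.0001]
[-0.16  0.61 -0.69] [ 0.205  0.003 -0.031] 0.0136 18.1 [ 0.02  0.1  -0.27  1.87  0.03  1.17  1.54]
```

```bash
python3 -m handwheel '[[0.01,0,0,0,0,0,0.005],[0.012,0,0.0003,0,0,0,0.005],[0,0,0,0,0,0,0.005]]';python3 to.py .5079 .0903 .0994 1.793;python3 look.py wrist w14;  python3 - <<'E'
import cv2
a=cv2.imread("pics/w14.png")
cv2.imwrite("pics/w14c.png",cv2.resize(a[150:365,220:420],None,fx=2.7,fy=2.7,interpolation=2))
E
```

```text
time_s: 18.48
tool_pos: [0.5077, 0.0902, 0.1206]
tcp_rot: [-2.96, 1.57, -2.738]
ft_force: [0.6, -0.5, -0.5]
finger_gap: 0.0137
pose [0.5077 0.0902 0.1206] yaw 1.7925
shift [0.0212 0.     0.0002] rot [-0.0005 -0.0009  0.0002]
[ 0.61 -0.53 -0.48] [ 0.168 -0.006  0.001] 0.0137 18.475 [ 0.02  0.13 -0.27  1.9   0.04  1.12  1.53]
[[-0.0009 -0.2199  0.9755  0.5077]
 [-0.0004  0.9755  0.2199  0.0902]
 [-1.     -0.0002 -0.0009  0.1206]
 [ 0.      0.      0.      1.    ]]
```

View pics/w14c.png

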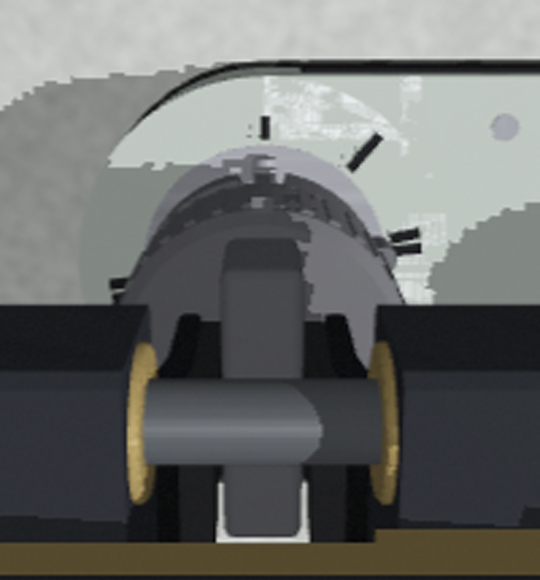

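The open mark, at column 265, lines up with the bar at column 264, and there is no contact force. Going on down.

```bash
python3 -m handwheel '[[0.006,0,0,0,0,0,0.005],[0.005,0,0,0,0,0,0.005],[0,0,0,0,0,0,0.005]]';python3 to.py .5079 .0903 .0994 1.793;python3 -m handwheel '[[0.005,0,0,0,0,0,0.005],[0.004,0,0,0,0,0,0.005],[0,0,0,0,0,0,0.005]]';python3 to.py .5079 .0903 .0994 1.793
```

```text
time_s: 18.9
tool_pos: [0.5085, 0.0904, 0.1098]
tcp_rot: [-0.313, 1.57, -0.092]
ft_force: [0.4, -0.4, -0.7]
finger_gap: 0.0134
pose [0.5085 0.0904 0.1098] yaw 1.7925
shift [ 0.0104  0.     -0.0006] rot [-0.0005  0.0009  0.0003]
[ 0.35 -0.38 -0.73] [ 0.107 -0.053  0.001] 0.0134 18.9 [ 0.02  0.14 -0.27  1.91  0.04  1.1   1.53]
time_s: 19.27
tool_pos: [0.5086, 0.0904, 0.1003]
tcp_rot: [-0.247, 1.57, -0.026]
ft_force: [-0.5, 0.0, -0.9]
finger_gap: 0.0135
pose [0.5086 0.0904 0.1003] yaw 1.7924
shift [ 0.0009  0.0001 -0.0007] rot [-0.0006  0.0012  0.0003]
[-0.47  0.04 -0.86] [0.195 0.017 0.005] 0.0135 19.275 [ 0.02  0.15 -0.27  1.92  0.04  1.08  1.53]
```

```bash
python3 -m handwheel '[[0.002,0,-0.0005,0,-0.001,0,0.005],[0.002,0,0,0,0,0,0.005],[0.001,0,0,0,0,0,0.005]]';python3 to.py .5079 .0903 .0994 1.793
```

```text
time_s: 19.65
tool_pos: [0.5091, 0.0905, 0.0993]
tcp_rot: [-0.251, 1.567, -0.029]
ft_force: [-2.0, -1.2, 4.1]
finger_gap: 0.0134
pose [0.5091 0.0905 0.0993] yaw 1.7923
shift [-0.0001  0.0001 -0.0012] rot [-0.0007  0.004   0.001 ]
[-1.97 -1.22  4.08] [-0.006  0.795  0.027] 0.0134 19.65 [ 0.02  0.15 -0.27  1.92  0.05  1.07  1.53]
```

```bash
python3 -m handwheel '[[0.001,0,-0.0007,0.06,0.003,0,0.005],[0.001,0,0,0.1,0,0,0.005],[0.001,0,0,0.1,0,0,0.005],[0.0005,0,0,0,0,0,0.005]]' 55;python3 to.py .5079 .0903 .0994 1.073
```

```text
time_s: 20.15
tool_pos: [0.5096, 0.0907, 0.0993]
tcp_rot: [-0.148, 1.566, -0.192]
ft_force: [-2.0, -1.1, 3.2]
finger_gap: 0.0135
pose [0.5096 0.0907 0.0993] yaw 1.5265
shift [-0.0001 -0.0005 -0.0016] rot [ 4.535e-01  4.700e-03 -4.000e-04]
[-1.99 -1.13  3.21] [-0.022  0.394 -0.019] 0.0135 20.15 [-0.    0.15 -0.25  1.92  0.04  1.07  1.26]
```

```bash
python3 -m handwheel '[[0.0005,0,-0.0014,0.1,0.004,0,0.005],[0.0005,0,0,0.1,0,0,0.005],[0,0,0,0.1,0,0,0.005],[0.0005,0,0,0,0,0,0.005]]' 55;python3 to.py .5079 .0903 .0994 1.073; python3 look.py wrist w15;  python3 - <<'E'
import cv2
a=cv2.imread("pics/w15.png")
cv2.imwrite("pics/w15c.png",cv2.resize(a[150:365,220:420],None,fx=2.7,fy=2.7,interpolation=2))
E
```

```text
time_s: 20.65
tool_pos: [0.5094, 0.09, 0.0993]
tcp_rot: [-0.078, 1.567, -0.422]
ft_force: [-1.1, -0.3, 5.2]
finger_gap: 0.0136
pose [0.5094 0.09   0.0993] yaw 1.2267
shift [-0.0001 -0.0003 -0.0015] rot [0.1537 0.0039 0.    ]
[-1.06 -0.27  5.17] [-0.058  0.443 -0.018] 0.0136 20.65 [-0.02  0.15 -0.22  1.92  0.04  1.07  0.97]
[[ 0.0036  0.3373  0.9414  0.5094]
 [-0.0016  0.9414 -0.3373  0.09  ]
 [-1.     -0.0003  0.0039  0.0993]
 [ 0.      0.      0.      1.    ]]
```

View pics/w15c.png

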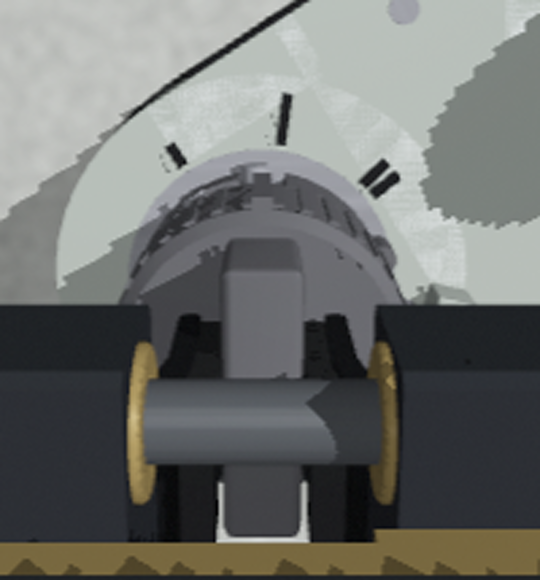

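The cap follows the tool: at a turn of 0.57 the slot, column 264, is just short of the long mark at (284,118). Turning the last 0.17 rad.

```bash
python3 -m handwheel '[[0.0005,0,-0.0014,0.09,0.004,0,0.005],[0.0005,0,0,0.08,0,0,0.005],[0.0005,0,0,0,0,0,0.005],[0.0005,0,0,0,0,0,0.005]]' 55;python3 to.py .5079 .0903 .0994 1.073; python3 look.py wrist w16;python3 look.py side d16;  python3 - <<'E'
import cv2
a=cv2.imread("pics/w16.png")
cv2.imwrite("pics/w16c.png",cv2.resize(a[150:365,220:420],None,fx=2.7,fy=2.7,interpolation=2))
a=cv2.imread("pics/d16.png")
cv2.imwrite("pics/d16c.png",cv2.resize(a[150:300,220:380],None,fx=3.5,fy=3.5,interpolation=2))
E
```

```text
time_s: 21.2
tool_pos: [0.5093, 0.0897, 0.0992]
tcp_rot: [0.047, 1.568, -0.461]
ft_force: [-2.6, -0.6, 5.7]
finger_gap: 0.0137
pose [0.5093 0.0897 0.0992] yaw 1.0635
shift [-0.0002 -0.0001 -0.0016] rot [-0.0095  0.0029 -0.0001]
[-2.56 -0.58  5.7 ] [-0.116  0.655 -0.079] 0.0137 21.2 [-0.03  0.15 -0.21  1.92  0.04  1.07  0.81]
[[ 0.0026  0.4858  0.8741  0.5093]
 [-0.0013  0.8741 -0.4858  0.0897]
 [-1.      0.0001  0.0029  0.0992]
 [ 0.      0.      0.      1.    ]]
[[ 0.0026  0.4857  0.8741  0.5093]
 [-0.0013  0.8741 -0.4857  0.0897]
 [-1.      0.0001  0.003   0.0992]
 [ 0.      0.      0.      1.    ]]
```

View pics/w16c.png

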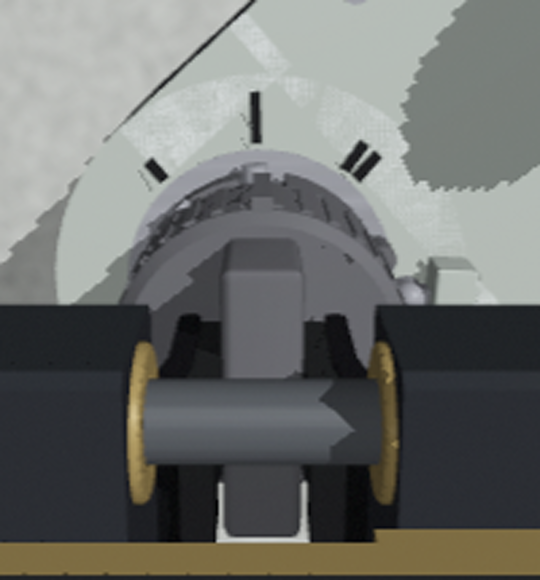

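View pics/d16c.png

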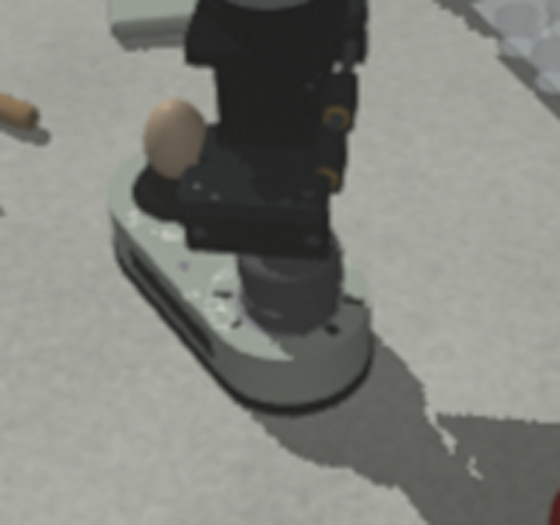

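The cap has turned 0.73 rad, with its slot at the long mark at (255,118). It is down at deck height, the egg is upright and the pose is steady, so I'm handing in while holding.

```bash
python3 to.py .5079 .0903 .0994 1.073; python3 -c "
from station import bot; print(bot.close_job())"; python3 to.py .5079 .0903 .0994 1.073
```

```text
pose [0.5093 0.0897 0.0992] yaw 1.0635
shift [-0.0002 -0.0002 -0.0016] rot [-0.0095  0.003  -0.0001]
[-1.63 -0.6   5.68] [-0.075  0.6    0.026] 0.0134 21.3 [-0.03  0.15 -0.21  1.92  0.04  1.07  0.81]
the job is handed in; nothing more can be done
None
the job is handed in; nothing more can be done
```

The job is handed in with the gripper still holding the cap at the half-turn mark. The larger grey cell stands in the lamp's well, and the cap went straight down over it until it met the deck. I then turned the cap clockwise by about 0.73 rad (42 degrees), to the long middle mark.

**Last checks, 21.3 s in:**
- **Turn:** the wrist picture shows the cap's slot at the long mark. The tool turned 0.73 rad from where the cap was seated. I have no direct reading of the switch ring, but it lags the cap by up to 0.08 rad, so I put it at 0.65 to 0.73 rad, well short of the catch.
- **Grip and seating:** the grip was set to 55 N on the finger bar. The cap's rim is at about 50 mm, the deck's height, with about 6 N of downward push.
- **Egg and other items:** the egg stands upright in the last side picture, and I touched none of the bystanders. I did not measure the bystanders' positions again at the end.
- **Sideways position:** this check was slightly off. The tool sits about 1.6 mm to one side of my target and the neck pushes back with about 2 N. That is within the cap's 2 mm of play and the 4 mm allowed.

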